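Snap the retaining clip onto the phone stand's pivot pin

ROBOT

A 6-joint arm with a two-finger parallel gripper is mounted at the origin on a cart in front of the work surface, level with it; the furniture and walls round the work are solid. World frame = base frame: x ahead of the robot, y to its left, z up, the work surface at z = 0. Lengths are in mm, angles in rad, forces in N, time in s.
With the tool pointing down it reaches from about 275 to 750 mm from the base axis. Payload 10.2 kg.
Tool frame: the origin (TCP) lies at the very end of the fingers, on their centre line; the grasp point (between the pads) lies 19 mm behind it; z points along the fingers, y is the line along which they close (so a half turn about z gives the same grasp; the last joint's range is limited). The gripper opens to 88 mm and grips with 3 to 60 N. Pads are 18 mm wide; open, the fingers measure 123 mm over their backs; the gripper's body (75 mm by 187 mm) begins 45 mm behind the grasp point.
Start: joints at [-1.464, 0.313, 1.498, -0, 1.331, -0.223], TCP at [170.011, -496.717, 238.72] pointing down, gripper open.
Joint ranges: [-2.94, 2.94], [-0.97, 2.17], [0.19, 2.56], [-1.23, 4.37], [0.02, 3.11], [-2.88, 2.88]. Speed limits (rad/s): [2.39, 2.39, 3.01, 3.14, 3.14, 3.14].

INTERFACE

Orientations are given as [roll, pitch, yaw] about the fixed x, y, z axes, in that order (R = Rz(yaw) Ry(pitch) Rx(roll)).
In Python, from bench import * gives the robot as it stands. The module is installed in compiled form; this text tells all that it offers.
- The arm moves only by the tool carry_out, never from a script. Its argument "moves" is a list of rows, each a list of 3 entries, a list of its own where there are three numbers: the turn, a rotation vector about the tool's x, y, z in rad, then the shift along the tool's x, y, z in cm, then the opening, from 0 (shut) to 1 (fully open). A call has 1 to 8 rows; each row shifts and turns the commanded pose from where the row before left it, along the tool's axes as they then stand; what a row does not reach is not made up. A row lasts 1/8 s, in which the tool goes at most 62.5 mm and 10.7 degrees, less where a joint would pass 70% of its speed; a pose out of reach is approached as far as the arm can. A call with a gripper value outside its range is refused whole. The fingers move at their own pace and stop on an object; the grip force is fixed at half the most. Time passes only in rows, so rows that do not move let the fingers close. It gives the time, the measured TCP pose, the force, the opening and the grip force at its end, in the units of the state.
- observe(): the state, without advancing time (a new reading comes with each control period).
- camera(name): name is "scene" or "top" or "wrist"; returns a dict with "image" (480x640x3 uint8, red, green, blue), "fx", "fy", "cx", "cy" (pixels), "xyz" and "attitude" of the camera in the world; the wrist camera has in their place "hand_eye" (4x4, takes a point from camera to tool coordinates, whose origin is the TCP and whose axes are the flange's). Camera axes: x right, y down, z forward; pixel columns grow to the right and rows downward; lengths in mm; the calibration is good to about 2 mm. A picture is of the moment at which its call begins: read the wrist's pose just before it. There is no depth.
- close_job(): hands the job in; it is judged then, once.
The state is a dict: "clock": time; "joint_positions": joint angles; "qvel": joint speeds; "joint_torque": joint torques, N m; "eef_pos": TCP position; "tool_rot": TCP orientation; "ft_force": force on the tool from outside, world axes, zero at the start; "ft_torque": the same for the moment, N m; "finger_gap": finger opening in mm; "grasp_force": force on a finger pad.
Only numpy, scipy, OpenCV 4.12 (cv2) and the standard library are available. Lean on these libraries where they do the work, as an engineer would, in place of code of your own. Each camera call takes 0.05 s, during which the arm holds its last target. There are 200 camera calls.

TASK

A phone stand's swivel foot is being put back together: take the blue clip fork from its rest, use it to push the brass split clip across the white deck, mouth first, onto the groove of the pivot pin until it snaps in, keep pressing it home for half a second with at least 6 N to make sure that it sits, and then lay the fork back in its rest. Never push harder than 20 N, move the clip only with the fork and not with the gripper, and leave the glue stick, the eraser and the cream pot where they are.

Things in the scene. Friction and masses are not known exactly. Their poses are not given: they have to be found in the camera images.
- stand: Phone stand's swivel foot: fixed block 98 x 66 mm, origin on the desk under the pivot pin. Its white flat deck (top at z = 36 mm) reaches from 66 mm behind the pin (-x) to 26 mm ahead of it and 30 mm to either side. x: direction in which the clip must be pushed; z up.
- pin (a point): Steel pivot pin on the stand's deck. Point on its axis 2.5 mm above the deck, where the seated clip's centre belongs; axes as the stand's. The groove is a neck of 18 mm diameter from the deck up to 8.5 mm above it; over it sits a head of 26 mm diameter, its top 15 mm above the deck.
- clip_center (a point): Split clip of springy brass, loose and flat on the deck, 34 to 42 mm behind the pin, up to 6 mm aside, yaw up to 0.15 rad off. 5 mm thick, 28 mm long (x), 33 mm wide, 28 g. Point: ring centre, half-way up; meets pin when fully home. x points out of its open mouth. Its two spring jaws end in round noses 12 mm apart, 8 mm ahead of the point, which must spread to 18 mm to pass the neck.
- clip_back (a point): Middle of the clip's flat straight back, 16 mm behind its centre: the face to push (26 mm wide, 33 mm with the jaws' rear ends). Pushed on, the noses meet the neck about 16 mm short of home, resist with about 5 to 12 N, and from about 7 mm short of home spring the clip home by themselves; beyond that it is blocked hard.
- fork_handle (a point): Clip fork: blue handle 100 mm long (x), 20 mm wide (y), 18 mm high (z), point at the handle's centre; 125 to 200 g, balance about 15 mm ahead of the point. x points along the handle to the forked head; z is up as it lies in its rest.
- fork_collar (a point): Front end of the handle's collar, 55 mm ahead of the handle's centre, on the axis. Out of it comes a stiff telescoping steel blade, set to another length each time and not measured: its cross-bar (42 mm wide, 8 mm high) has its flat pushing front face 108 to 128 mm ahead of the handle's centre. Horns at both ends reach 11 mm farther to straddle the clip's back, 34 mm apart inside.
- rest_seat (a point): Fixed tool rest: black foot 104 x 46 x 6 mm with two grey V saddles 10 mm long at x = -42 and +42 mm; their walls end 37 mm over the desk, 31 mm apart at the floor. 74 mm between them is free for fingers. Point: where the handle's centre lies, 33 mm over the desk; x: the way the fork's head points.
- glue_stick_base (a point): Glue stick standing upright, 27 mm diameter, 98 mm high, beyond the stand; bystander. Point at its foot.
- eraser_base (a point): Small eraser, 19 x 40 x 13 mm, left of the stand; bystander. Point at the centre of its underside.
- cream_pot_base (a point): Cream pot, 58 mm diameter, 50 mm high, beyond the fork's head; bystander. Point at the centre of its underside.

How it is judged:
By the outcome, as a careful person would: the job done as asked, in the order asked, and still so for the second after the job is handed in, with the robot touching nothing.
It also fails if it takes over 72 s, if anything falls off the work surface, if the arm or the gripper's body presses on something with over 40 N, if the wrist force passes 120 N, or if a joint passes its speed limit or range.

## Working session

There is one attempt and no reset: what is moved stays moved. The work goes in short steps, Python scripts to look and compute and a tool call to move; the robot and the scene stay as the last step left them, time stands still between calls to the robot, and variables do not carry over. Pictures are saved under pics/ and viewed, at most 10 in all, crops included, and the job is handed in when it is done.

Besides the shell and the picture viewer there is one more tool, called after "Emit:" as name(argument=value, ...), one argument or row to a line, values as JSON. carry_out: Moves the arm, as the interface text tells. Its arguments: {"type":"object","properties":{"moves":{"type":"array"}},"required":["moves"]}

```bash
mkdir -p pics; cat > h.py <<'E'
from bench import *
import numpy as np, cv2
from scipy.spatial.transform import Rotation as R
def snap(name,f=None):
    c=camera(name)
    if f: cv2.imwrite('pics/'+f,c['image'][:,:,::-1])
    return c
def campose(c,s=None):
    if 'hand_eye' in c:
        T=np.eye(4);T[:3,:3]=R.from_euler('xyz',s['tool_rot']).as_matrix();T[:3,3]=s['eef_pos']
        return T@np.array(c['hand_eye'])
    T=np.eye(4);a=np.array(c['attitude'])
    T[:3,:3]=a if a.shape==(3,3) else R.from_euler('xyz',a).as_matrix();T[:3,3]=c['xyz'];return T
def ray(c,uv,z,s=None):
    T=campose(c,s);uv=np.atleast_2d(uv).astype(float)
    d=np.c_[(uv[:,0]-c['cx'])/c['fx'],(uv[:,1]-c['cy'])/c['fy'],np.ones(len(uv))]@T[:3,:3].T
    return T[:3,3]+d*((z-T[2,3])/d[:,2])[:,None]
E
python3 - <<'E'
from h import *
s=observe();print(s)
for n in('scene','top'):
    c=snap(n,n+'1.png');print({k:v for k,v in c.items() if k!='image'})
E
```

```text
{'clock': 0.0, 'joint_positions': array([-1.46438997e+00,  3.13410215e-01,  1.49842623e+00, -2.46494626e-06,
        1.33097767e+00, -2.23388615e-01]), 'qvel': array([-5.08602443e-04, -9.62916057e-05, -8.39616534e-04,  9.03546628e-04,
        8.46704919e-04,  8.13324369e-04]), 'joint_torque': array([-1.13004269e-04, -4.02209616e+01, -2.52275956e+01,  6.95216563e-02,
        3.52849311e-02, -5.48903165e-05]), 'eef_pos': array([ 169.98821519, -496.46484376,  238.18550496]), 'tool_rot': array([-3.14040101e+00, -2.68262890e-04,  3.29795403e-01]), 'ft_force': array([ 0.2790927 ,  0.41454962, -0.24446546]), 'ft_torque': array([-0.0273652 ,  0.0531937 , -0.03239193]), 'grasp_force': 0.0, 'finger_gap': 88.08798938652501}
{'fx': 527.1377330728114, 'fy': 527.1377330728114, 'cx': 314.29932469994486, 'cy': 248.22987315129285, 'xyz': array([ 334.51328842, -806.13367353,  697.82306463]), 'attitude': array([-2.41292188,  0.00429351, -0.54689819])}
{'fx': 490.9085474699482, 'fy': 490.9085474699482, 'cx': 325.19088945998175, 'cy': 237.3266668562117, 'xyz': array([ 500.97591154, -309.47163406,  920.04659198]), 'attitude': array([-3.02203064, -0.03191614, -1.56557572])}
```

View pics/top1.png

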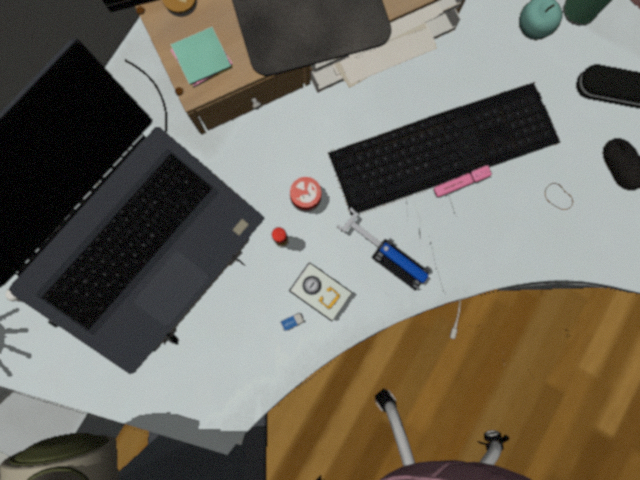

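View pics/scene1.png

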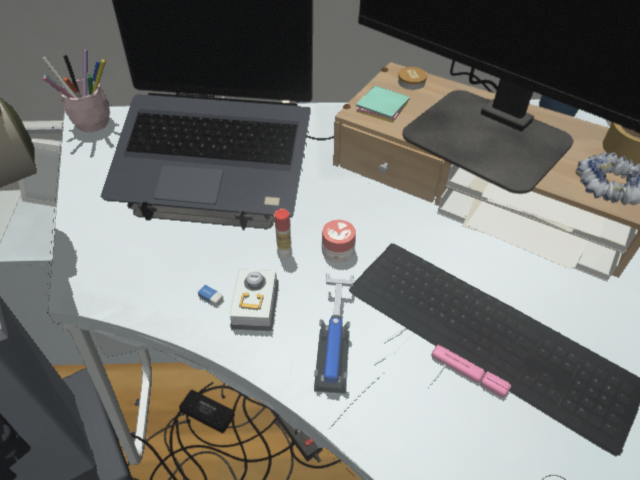

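The top view shows the stand at (322,291) with the pin at (312,285), the clip at (328,297), the blue handle at (402,262) and the fork head at (348,222). The cream pot is at (306,193), the glue stick at (280,236) and the eraser at (292,322). The scene view agrees.

```bash
cat >> h.py <<'E'
def masks(im):
    hsv=cv2.cvtColor(im,cv2.COLOR_RGB2HSV);H,S,V=[hsv[:,:,i].astype(int) for i in range(3)]
    return dict(blue=(H>105)&(H<128)&(S>140)&(V>50),brass=(H>12)&(H<30)&(S>110)&(V>100))
def biggest(m):
    n,l,st,ce=cv2.connectedComponentsWithStats(m.astype(np.uint8))
    i=1+np.argmax(st[1:,4]);return l==i
E
python3 - <<'E'
from h import *
c=snap('top');m=masks(c['image']);P=lambda uv,z:ray(c,uv,z)[0].round(1)
w=np.zeros((480,640),bool);w[200:350,270:450]=1
b=biggest(m['blue']&w);y,x=np.where(b);pts=ray(c,np.c_[x,y],42)[:,:2]
print('blue n',len(x));ctr=pts.mean(0);u=np.linalg.svd(pts-ctr)[2][0];pr=(pts-ctr)@u
print(ctr,u,pr.min(),pr.max())
print('head',P((348,222),33),'pin',P((312,285),51),'clip',P((328,297),41),'cream',P((306,193),50),'glue',P((280,236),98),'eraser',P((292,322),13))
g=biggest(m['brass']&w);y,x=np.where(g);print('brass',len(x),x.mean(),y.mean())
print(ray(c,[(314,262),(290,292),(331,320),(354,290)],36).round(1))
E
```

```text
blue n 629
[ 561.78938761 -479.39319091] [-0.60049442 -0.79962895] -50.907434213135524 47.5438987097032
head [ 636.4 -378.9   33. ] pin [ 520.8 -313.9   51. ] clip [ 499.9 -342.5   41. ] cream [ 685.9 -301.7   50. ] glue [ 601.5 -259.1   98. ] eraser [ 454.4 -278.2   13. ]
brass 2570 414.9630350194553 332.8673151750973
[[ 562.4 -317.2   36. ]
 [ 508.4 -274.8   36. ]
 [ 459.3 -348.3   36. ]
 [ 512.6 -389.4   36. ]]
```

Emit:
carry_out(
  moves=[
    [[0, 0, -0.15], [0, 0, 0], 1],
    [[0, 0, -0.15], [0, 0, 0], 1],
    [[0, 0, -0.15], [0, 0, 0], 1],
    [[0, 0, -0.146], [0, 0, 0], 1],
    [[0, 0, 0], [2.5, 3.5, 0], 1],
    [[0, 0, 0], [2.5, 3.5, 0], 1],
    [[0, 0, 0], [2.5, 3.5, 0], 1],
    [[0, 0, 0], [2.5, 3.5, 0], 1],
  ],
)

```text
clock: 1.15
eef_pos: [343.4, -500.8, 238.5]
tool_rot: [-3.141, -0.0, 0.926]
ft_force: [-0.3, 0.3, 0.1]
finger_gap: 88.5
grasp_force: 0.0
```

```bash
python3 - <<'E'
from h import *
s=observe();print(s['eef_pos'],s['tool_rot'],s['ft_force'])
c=snap('wrist');print(np.array(c['hand_eye']).round(3),c['fx'],c['cx'],c['cy'])
T=campose(c,s);print(T[:3,3],ray(c,[(320,240),(0,0),(639,0),(639,479),(0,479)],40,s).round(0))
E
```

```text
[ 343.36932069 -500.77336926  238.45268866] [-3.14112417e+00 -2.06542184e-04  9.25752895e-01] [-0.3233925   0.26296707  0.05170036]
[[ 2.00000e-03 -9.67000e-01 -2.56000e-01  6.73730e+01]
 [ 1.00000e+00  1.00000e-03  1.00000e-03  4.55000e-01]
 [-1.00000e-03 -2.56000e-01  9.67000e-01 -1.46097e+02]
 [ 0.00000e+00  0.00000e+00  0.00000e+00  1.00000e+00]] 355.30258920034004 323.846024357307 236.0843099166704
[ 384.27588362 -447.27602304  384.56324116] [[ 324. -521.   40.]
 [ 234. -188.   40.]
 [ 670. -515.   40.]
 [ 454. -999.   40.]
 [-172. -529.   40.]]
```

Emit:
carry_out(
  moves=[
    [[0, 0, 0], [4.2, 2.2, 0], 1],
    [[0, 0, 0], [4.2, 2.2, 2.2], 1],
    [[0, 0, 0], [4.2, 2.2, 2.2], 1],
    [[0, 0, 0], [4.2, 2.2, 2.2], 1],
    [[0, 0, 0], [4.0, 2.1, 2.2], 1],
    [[0, 0, 0], [0, 0, 0], 1],
    [[0, 0, 0], [0, 0, 0], 1],
  ],
)

```text
clock: 2.08
eef_pos: [553.8, -400.7, 150.9]
tool_rot: [3.142, 0.0, 0.926]
ft_force: [-0.6, -0.8, 0.6]
finger_gap: 88.6
grasp_force: 0.0
```

```bash
python3 - <<'E'
from h import *
import pickle
s=observe();c=snap('wrist','w1.png');pickle.dump((s,c),open('w1.pkl','wb'));print(s['eef_pos'],s['tool_rot'],s['ft_force'])
E
```

```text
[ 553.79455933 -400.65631554  150.88232583] [3.14157537e+00 2.76193458e-04 9.25655920e-01] [-0.64289507 -0.79327781  0.64380786]
```

View pics/w1.png

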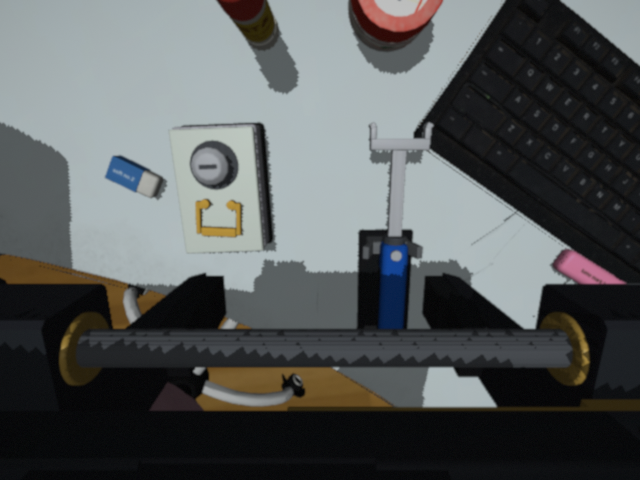

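The wrist view shows the pin head at (210,164), the clip around (218,220) with its mouth up and its back at row 232, and the deck corners near (172,129), (262,123), (272,250) and (187,253). The fork's cross-bar is at about (400,142) with horns up to row 125, and its handle runs from (395,242).

```bash
python3 - <<'E'
from h import *
import pickle
s,c=pickle.load(open('w1.pkl','rb'));im=c['image'];m=masks(im)
w=np.zeros((480,640),bool);w[190:245,180:250]=1
g=m['brass']&w;y,x=np.where(g);print('clip px',len(x),x.min(),x.max(),y.min(),y.max())
r=cv2.minAreaRect(np.c_[x,y].astype(np.float32))
bp=ray(c,cv2.boxPoints(r),41,s)[:,:2];print('clip box',bp.round(1))
hsv=cv2.cvtColor(im,cv2.COLOR_RGB2HSV).astype(int)
# deck: bright warm white region
d=cv2.cvtColor(im,cv2.COLOR_RGB2GRAY).astype(int)
for p in [(180,200),(250,200),(160,220),(300,200),(400,142),(400,180),(210,164)]: print(p,im[p[1],p[0]],hsv[p[1],p[0]])
w=np.zeros((480,640),bool);w[225:330,360:430]=1
b=biggest(m['blue']&w);y,x=np.where(b);pts=ray(c,np.c_[x,y],42,s)[:,:2]
ctr=pts.mean(0);u=np.linalg.svd(pts-ctr)[2][0];u*=np.sign(u[0]);pr=(pts-ctr)@u
print('handle',ctr,u,'front',ctr+u*pr.max(), np.arctan2(u[1],u[0]))
print('bar front',ray(c,[(373,139),(428,138),(400,138)],37,s).round(1),'horn tips',ray(c,[(373,124),(429,123)],37,s).round(1))
print('pin top',ray(c,[(210,164)],51,s).round(1))
cr=cv2.resize(im[110:270,160:280],None,fx=3.6,fy=3.6,interpolation=cv2.INTER_CUBIC);cr2=cv2.resize(im[110:270,350:450],None,fx=3.6,fy=3.6,interpolation=cv2.INTER_CUBIC)
cv2.imwrite('pics/w1c.png',np.hstack([cr,cr2])[:,:,::-1])
E
```

```text
clip px 694 196 240 200 236
clip box [[ 478.  -343. ]
 [ 496.5 -324. ]
 [ 521.8 -344.6]
 [ 504.  -364.2]]
(180, 200) [176 186 179] [ 69  14 186]
(250, 200) [182 191 185] [ 70  12 191]
(160, 220) [174 186 188] [ 94  19 188]
(300, 200) [175 186 188] [ 95  18 188]
(400, 142) [162 166 172] [108  15 172]
(400, 180) [158 162 167] [107  14 167]
(210, 164) [127 130 134] [107  13 134]
handle [ 572.08000441 -465.61699494] [0.58587955 0.81039814] front [ 593.35886349 -436.18373056] 0.9448313575292475
bar front [[ 623.8 -366.5   37. ]
 [ 655.2 -389.3   37. ]
 [ 639.4 -377.4   37. ]] horn tips [[ 629.6 -358.2   37. ]
 [ 661.3 -381.2   37. ]]
pin top [[ 524.3 -312.5   51. ]]
```

View pics/w1c.png

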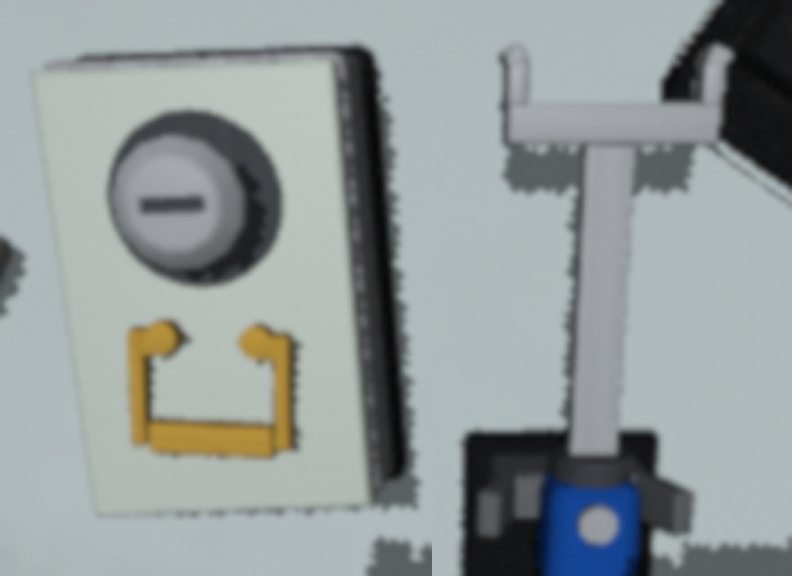

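```bash
python3 - <<'E'
from h import *
import pickle
s,c=pickle.load(open('w1.pkl','rb'))
K=lambda p,o=160:np.array(p)/3.6+[o,110]
D=ray(c,K([(32,72),(332,65),(372,503),(98,515)]),36,s)[:,:2]
fr=(D[0]+D[1])/2;bk=(D[2]+D[3])/2;L=np.linalg.norm(fr-bk);u=(fr-bk)/L;n=np.array([-u[1],u[0]])
ws=D[0]-D[1],D[3]-D[2]
print('len',L,'widths',[np.linalg.norm(w) for w in ws],'yaw',np.arctan2(u[1],u[0]),[np.arctan2(-w[0],w[1]) for w in ws])
o=bk+66/92*(fr-bk);print('pin from deck',o)
pt=ray(c,K([(175,198)]),51,s)[0,:2];print('pin top',pt,'rel',(pt-o)@u,(pt-o)@n)
B=ray(c,K([(150,455),(275,457)]),41,s)[:,:2];v=B[1]-B[0];print('back mid rel',(B.mean(0)-o)@u,(B.mean(0)-o)@n,'width',np.linalg.norm(v),'yaw',np.arctan2(v[0],-v[1]))
N=ray(c,K([(130,330),(292,335),(132,445),(292,450)]),41,s)[:,:2];print('jaws rel',np.c_[(N-o)@u,(N-o)@n].round(1))
F=ray(c,K([(507,103),(720,105)],350-120*0-432/3.6),37,s)[:,:2];print('bar ends',F,'mid',F.mean(0),np.linalg.norm(F[0]-F[1]))
E
```

```text
len 90.16671431957025 widths [np.float64(58.71953128810408), np.float64(58.72048291403833)] yaw 0.9707377938021914 [np.float64(0.9495246766539144), np.float64(0.9725060087015945)]
pin from deck [ 521.97477845 -313.49321646]
pin top [ 523.07939243 -312.4097601 ] rel 1.5179446456532935 -0.29982293513008546
back mid rel -51.546544046741175 1.7872018489301507 width 25.845483479691534 yaw 0.9102987041977042
jaws rel [[-24.6  15.3]
 [-27.1 -17.3]
 [-48.5  18.1]
 [-51.  -14.8]]
bar ends [[ 622.74137604 -365.39809178]
 [ 655.94884994 -390.78253891]] mid [ 639.34511299 -378.09031534] 41.79840282569102
```

Fork axis yaw is about 0.918 with its centre near (563,-477.5), and the bar front is about 125 mm ahead. The clip sits about 52 mm back, 1.8 mm to the side, with yaw about 0.07 less than the stand's. Next is the grasp.

Emit:
carry_out(
  moves=[
    [[0, 0, 0], [-2.8, 2.7, 0], 1],
    [[0, 0, 0], [-2.8, 2.7, 0], 1],
    [[0, 0, 0.008], [0, 0, 3.5], 1],
    [[0, 0, 0], [0, 0, 3.5], 1],
    [[0, 0, 0], [0, 0, 3.5], 1],
    [[0, 0, 0], [0, 0, 2.2], 1],
    [[0, 0, 0], [0, 0, 1.0], 1],
    [[0, 0, 0], [0, 0, 0], 1],
  ],
)

```text
clock: 3.12
eef_pos: [563.6, -477.9, 14.2]
tool_rot: [3.141, 0.0, 0.917]
ft_force: [-0.6, -0.6, -0.3]
finger_gap: 88.0
grasp_force: 0.0
```

```bash
python3 - <<'E'
from h import *
s=observe();print(s['eef_pos'],s['tool_rot'],s['ft_force']);c=snap('wrist','w2.png')
E
```

```text
[ 563.55316813 -477.88826026   14.16908953] [3.14113186e+00 1.21575723e-04 9.17469212e-01] [-0.57992527 -0.58973944 -0.34924674]
```

View pics/w2.png

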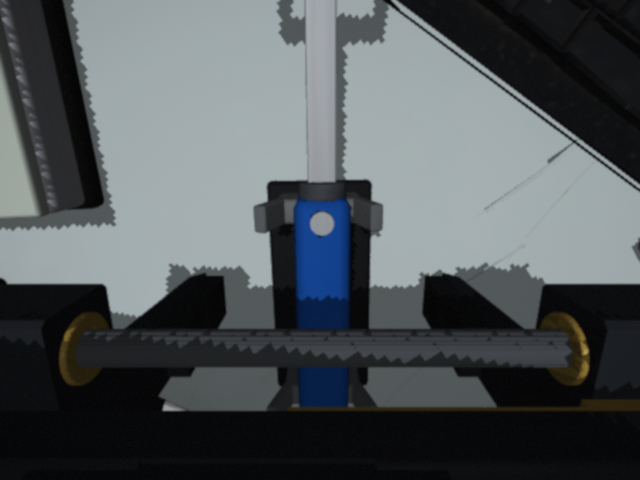

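The handle is centred between the fingers, but the bar is out of the wrist view. I'll grasp 22 mm farther forward, which is still between the saddles and nearer the balance point, so the bar stays visible.

Emit:
carry_out(
  moves=[
    [[0, 0, 0], [2.2, 0, 0], 1],
    [[0, 0, 0], [0, 0, 0], 0.5],
    [[0, 0, 0], [0, 0, 0], 0],
    [[0, 0, 0], [0, 0, 0], 0],
    [[0, 0, 0], [0, 0, 0], 0],
    [[0, 0, 0], [0, 0, 0], 0],
    [[0, 0, 0], [0, 0, 0], 0],
    [[0, 0, 0], [0, 0, 0], 0],
  ],
)

```text
clock: 4.18
eef_pos: [577.0, -460.1, 13.7]
tool_rot: [-3.142, 0.0, 0.918]
ft_force: [-0.5, 0.5, 0.1]
finger_gap: 20.6
grasp_force: 0.3
```

Emit:
carry_out(
  moves=[
    [[0, 0, 0], [0, 0, 0], 0],
    [[0, 0, 0], [0, 0, 0], 0],
    [[0, 0, 0], [0, 0, 0], 0],
    [[0, 0, 0], [0, 0, -1.0], 0],
    [[0, 0, 0], [0, 0, -2.0], 0],
    [[0, 0, 0], [0, 0, -2.0], 0],
    [[0, 0, 0], [0, 0, 0], 0],
    [[0, 0, 0], [0, 0, 0], 0],
  ],
)

```text
clock: 5.18
eef_pos: [576.8, -459.8, 63.3]
tool_rot: [-3.141, -0.0, 0.918]
ft_force: [0.6, 0.1, -1.5]
finger_gap: 19.7
grasp_force: 30.0
```

```bash
python3 - <<'E'
from h import *
import pickle
s=observe();print(s['eef_pos'],s['tool_rot'],s['ft_force'],s['ft_torque'],s['finger_gap'],s['grasp_force']);c=snap('wrist','w3.png');pickle.dump((s,c),open('w3.pkl','wb'))
E
```

```text
[ 576.8211894  -459.83108275   63.33735737] [-3.14085853e+00 -1.48675356e-04  9.17795699e-01] [ 0.55077734  0.05219763 -1.5445036 ] [-0.05059352 -0.01823387  0.00308305] 19.721100356779576 29.998524896800518
```

View pics/w3.png

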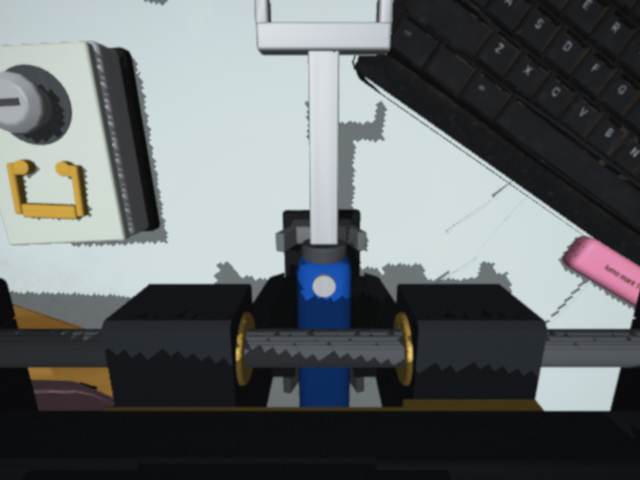

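The fork is held, with the bar's front edge at row 22 between columns 257 and 391, and the clip is visible at (48,190). Next I'll move it behind the clip, above the deck.

Emit:
carry_out(
  moves=[
    [[0, 0, 0], [-1.8, -2.7, 0], 0],
    [[0, 0, 0], [-1.8, -2.7, 0], 0],
    [[0, 0, 0], [-1.8, -2.7, 0], 0],
    [[0, 0, 0], [-1.8, -2.7, 0], 0],
    [[0, 0, 0], [-1.9, -2.7, 0], 0],
    [[0, 0, 0.028], [0, 0, 1.5], 0],
    [[0, 0, 0], [0, 0, 1.5], 0],
    [[0, 0, 0], [0, 0, 0], 0],
  ],
)

```text
clock: 6.22
eef_pos: [414.7, -449.3, 31.7]
tool_rot: [-3.139, -0.001, 0.891]
ft_force: [-0.3, 0.7, -1.4]
finger_gap: 19.5
grasp_force: 30.0
```

```bash
python3 - <<'E'
from h import *
import pickle
s=observe();print(s['eef_pos'],s['tool_rot'],s['ft_force'],s['ft_torque']);c=snap('wrist');pickle.dump((s,c),open('w4.pkl','wb'))
cv2.imwrite('pics/w4.png',cv2.resize(c['image'][0:160,200:440],None,fx=3.3,fy=3.3,interpolation=cv2.INTER_CUBIC)[:,:,::-1])
E
```

```text
[ 414.71542298 -449.33401061   31.66202937] [-3.13852889e+00 -1.19078358e-03  8.90796372e-01] [-0.30741402  0.70624267 -1.40098501] [-0.05149188 -0.05856189 -0.02669759]
```

View pics/w4.png

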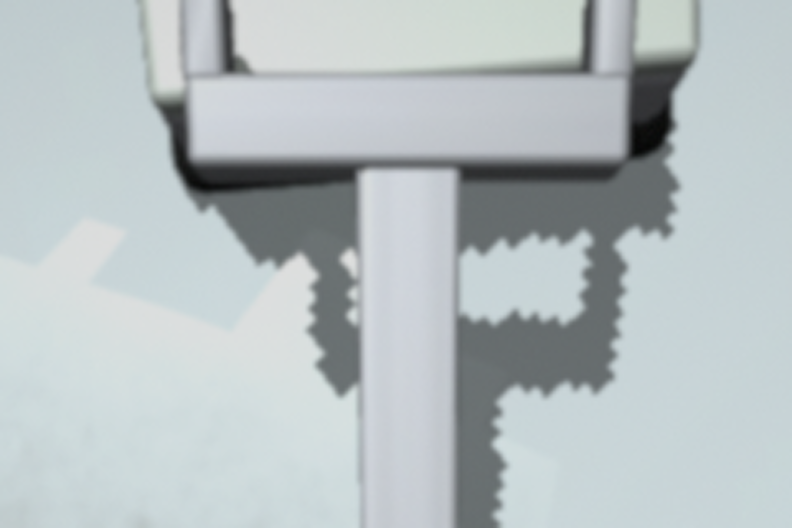

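The clip is hidden just beyond the view. I'll rise and back off a little to see it together with the bar.

Emit:
carry_out(
  moves=[
    [[0, 0, 0], [-0.7, 0, -3], 0],
    [[0, 0, 0], [-0.8, 0, -3], 0],
    [[0, 0, 0], [0, 0, 0], 0],
    [[0, 0, 0], [0, 0, 0], 0],
  ],
)

```text
clock: 6.78
eef_pos: [405.2, -461.2, 92.5]
tool_rot: [-3.14, -0.001, 0.89]
ft_force: [-0.5, -1.1, -2.5]
finger_gap: 19.5
grasp_force: 30.0
```

```bash
cat >> h.py <<'E'
def tool(c,uv,zt):
    T=np.array(c['hand_eye']);uv=np.atleast_2d(uv).astype(float)
    d=np.c_[(uv[:,0]-c['cx'])/c['fx'],(uv[:,1]-c['cy'])/c['fy'],np.ones(len(uv))]@T[:3,:3].T
    return T[:3,3]+d*((zt-T[2,3])/d[:,2])[:,None]
E
python3 - <<'E'
from h import *
import pickle
s=observe();print(s['eef_pos'],s['tool_rot'],s['ft_force']);c=snap('wrist');pickle.dump((s,c),open('w5.pkl','wb'))
print('bar tool',tool(c,[(257,22.7),(390.3,22.7)],-23.3))
m=masks(c['image'])['brass'];m[200:]=0;m[:,:220]=0;m[:,420:]=0;b=biggest(m);y,x=np.where(b);print(len(x),x.min(),x.max(),y.min(),y.max())
cv2.imwrite('pics/w5.png',cv2.resize(c['image'][0:120,230:420],None,fx=4.2,fy=4.2,interpolation=cv2.INTER_CUBIC)[:,:,::-1])
E
```

```text
[ 405.15188856 -461.23089156   92.49579921] [-3.14008783e+00 -6.60378500e-04  8.90257897e-01] [-0.45689693 -1.08544219 -2.47343505]
bar tool [[102.89153816 -20.14776204 -23.3       ]
 [102.96643601  20.96782237 -23.3       ]]
3367 220 308 152 199
```

View pics/w5.png

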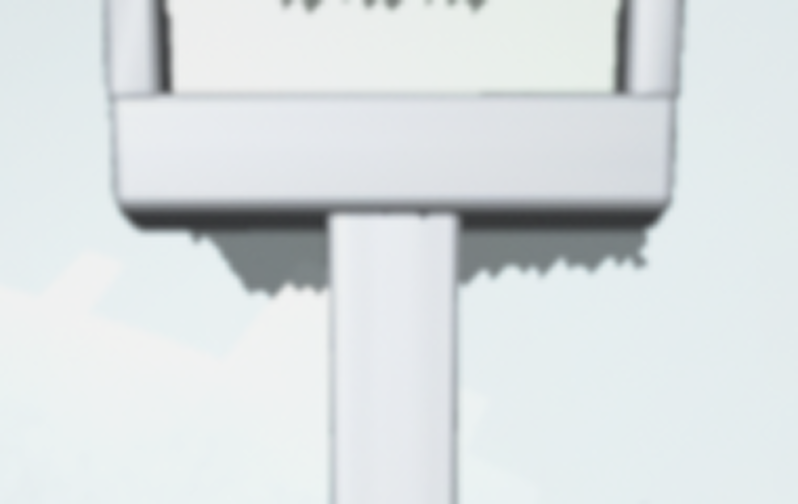

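The clip is just off the top of the view; only its shadow shows. It will be seen behind the bar, on both sides of the blade, if I go forward at this height.

Emit:
carry_out(
  moves=[
    [[0, 0, 0], [2.8, 0, 0], 0],
    [[0, 0, 0], [2.8, 0, 0], 0],
    [[0, 0, 0], [0, 0, 0], 0],
    [[0, 0, 0], [0, 0, 0], 0],
  ],
)

```text
clock: 7.32
eef_pos: [439.9, -418.6, 93.0]
tool_rot: [-3.141, -0.0, 0.89]
ft_force: [-0.8, -0.4, -1.4]
finger_gap: 19.6
grasp_force: 30.0
```

```bash
python3 - <<'E'
from h import *
import pickle
s=observe();print(s['eef_pos'],s['tool_rot'],s['ft_force']);c=snap('wrist');pickle.dump((s,c),open('w6.pkl','wb'))
m=masks(c['image'])['brass'];m[200:]=0;m[:,:220]=0;m[:,420:]=0;y,x=np.where(m);print(len(x),x.min(),x.max(),y.min(),y.max())
cv2.imwrite('pics/w6.png',cv2.resize(c['image'][0:150,220:420],None,fx=4,fy=4,interpolation=cv2.INTER_CUBIC)[:,:,::-1])
E
```

```text
[ 439.92472312 -418.60628606   93.01027458] [-3.14058962e+00 -5.32880163e-05  8.89869622e-01] [-0.79138903 -0.38630265 -1.44057432]
1059 290 353 57 113
```

View pics/w6.png

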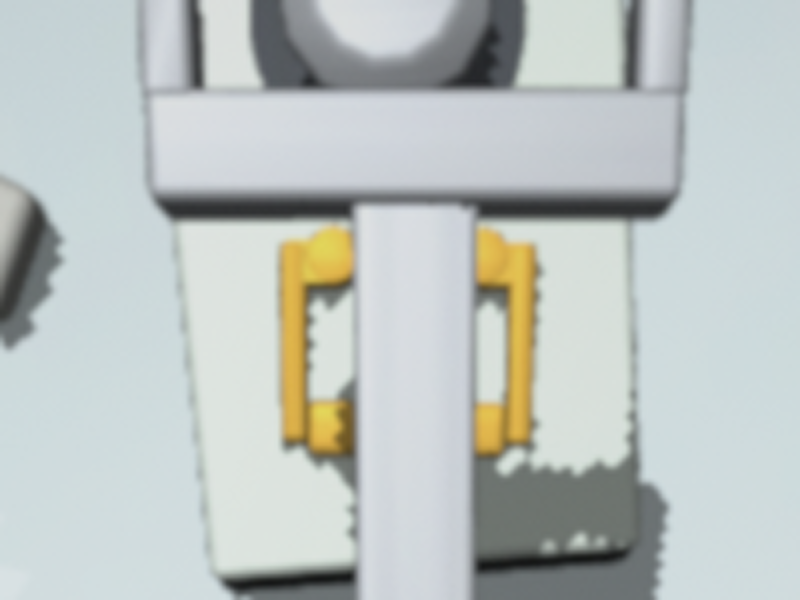

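The clip is visible behind the bar. Its jaws' outer rear ends are at crop (283,443) and (532,443), its front corners at (280,242) and (536,243), and its back edge is at row 455, so it is nearly aligned with the fork.

```bash
python3 - <<'E'
from h import *
import pickle
s,c=pickle.load(open('w6.pkl','rb'))
K=lambda p:np.array(p)/4+[220,0]
r=R.from_euler('xyz',s['tool_rot'])
W=lambda uv,z:r.inv().apply(ray(c,uv,z,s)-s['eef_pos'])
print('clip',W(K([(283,443),(532,443),(280,242),(536,243),(320,455),(490,454)]),41).round(2))
print('bar',tool(c,K([(148,90),(683,91)]),-23.3).round(2))
m=masks(c['image'])['brass'];m[200:]=0;m[:,:220]=0;m[:,420:]=0
for v in range(66,104,6): 
    xs=np.where(m[v])[0];print(v,xs.min(),xs.max(),(xs.min()+xs.max())/2)
print('deck edge L/R, y in tool',W(K([(180,230),(213,570),(630,230),(636,545)]),36).round(1))
# pin & clip in world
o=np.array([522.5,-313]);print('pin rel tool',r.inv().apply(np.r_[o,38.5]-s['eef_pos']))
E
```

```text
clip [[ 83.25 -16.88  52.03]
 [ 83.3   15.95  52.  ]
 [107.5  -16.72  52.03]
 [107.43  15.92  52.  ]
 [ 81.76 -12.03  52.03]
 [ 81.91  10.44  52.  ]]
bar [[102.95 -20.15 -23.3 ]
 [102.95  21.11 -23.3 ]]
66 290 353 321.5
72 290 352 321.0
78 291 352 321.5
84 291 352 321.5
90 291 352 321.5
96 291 352 321.5
102 291 351 321.0
deck edge L/R, y in tool [[109.9 -30.2  57. ]
 [ 67.  -27.4  57. ]
 [110.   28.5  57. ]
 [ 70.4  31.   57. ]]
pin rel tool [134.0343273   -2.26574362  54.51971711]
```

Relative to the clip, the fork needs only a −0.9 mm lateral shift and no turn. The stand's yaw is about 0.957, so about 0.065 rad of turn is needed during the push. Now back off and descend.

Emit:
carry_out(
  moves=[
    [[0, 0, 0], [-2.1, -0.05, 0], 0],
    [[0, 0, 0], [-2.0, -0.04, 0], 0],
    [[0, 0, 0], [0, 0, 2.3], 0],
    [[0, 0, 0], [0, 0, 2.3], 0],
    [[0, 0, 0], [0, 0, 2.3], 0],
    [[0, 0, 0], [0, 0, 0], 0],
    [[0, 0, 0], [0, 0, 0], 0],
  ],
)

```text
clock: 8.25
eef_pos: [413.5, -450.8, 25.7]
tool_rot: [3.14, 0.001, 0.889]
ft_force: [0.8, -0.2, -1.0]
finger_gap: 19.8
grasp_force: 30.0
```

```bash
cat > st.py <<'E'
from h import *
s=observe();r=R.from_euler('xyz',s['tool_rot'])
u=np.array([np.cos(.957),np.sin(.957)]);n=np.array([-u[1],u[0]]);o=np.array([522.5,-313])
b=(s['eef_pos']+r.apply([103,.48,-19.3]))[:2]-o
w6=np.array([439.925,-418.606])
ex=np.array([np.cos(.89),np.sin(.89)]);ey=np.array([ex[1],-ex[0]])
cb=w6+81.8*ex-.46*ey
d=(s['eef_pos']+r.apply([103,.48,-19.3]))[:2]-cb
print('t',s['clock'],'pos',s['eef_pos'].round(2),'rot',s['tool_rot'].round(4))
print('bar rel pin',(b@u).round(2),(b@n).round(2),'bar rel orig clip back (fwd,left)',(d@ex).round(2),(-d@ey).round(2),'rel yaw to stand',(s['tool_rot'][2]-.957).round(4))
print('F tool',r.inv().apply(s['ft_force']).round(2),'M',r.inv().apply(s['ft_torque']).round(3),s['grasp_force'].round(1))
E
python3 st.py
```

```text
t 8.25 pos [ 413.5  -450.83   25.71] rot [3.1402e+00 6.0000e-04 8.8900e-01]
bar rel pin -72.71 2.26 bar rel orig clip back (fwd,left) -20.46 -0.77 rel yaw to stand -0.068Traceback (most recent call last):
  File "st.py", line 11, in <module>
    print('F tool',r.inv().apply(s['ft_force']).round(2),'M',r.inv().apply(s['ft_torque']).round(3),s['grasp_force'].round(1))
                                                                                                    ^^^^^^^^^^^^^^^^^^^^^^
AttributeError: 'float' object has no attribute 'round'
```

```bash
sed -i "s/,s\['grasp_force'\].round(1)//" st.py; python3 st.py; python3 - <<'E'
from h import *
for i in range(4):
    camera('top');s=observe();print(s['clock'],s['eef_pos'].round(2),s['tool_rot'].round(4))
E
```

```text
t 8.25 pos [ 413.5  -450.83   25.71] rot [3.1402e+00 6.0000e-04 8.8900e-01]
bar rel pin -72.71 2.26 bar rel orig clip back (fwd,left) -20.46 -0.77 rel yaw to stand -0.068
F tool [0.36 0.76 0.96] M [-0.108 -0.003 -0.024]
8.3 [ 413.72 -450.74   25.91] [3.1398e+00 7.0000e-04 8.8920e-01]
8.35 [ 413.84 -450.57   25.9 ] [3.1397e+00 6.0000e-04 8.8940e-01]
8.4 [ 413.9  -450.34   25.77] [3.140e+00 6.000e-04 8.896e-01]
8.45 [ 413.91 -450.18   25.58] [3.1403e+00 5.0000e-04 8.8980e-01]
```

```bash
python3 - <<'E'
from h import *
P=[]
for i in range(20):
    camera('top');s=observe();P.append(np.r_[s['clock'],s['eef_pos'],s['tool_rot'][1:]])
P=np.array(P);print(P[::2].round(3));print(P.mean(0))
E
python3 st.py
```

```text
[[   8.5    413.914 -450.057   25.426    0.       0.89 ]
 [   8.6    413.873 -449.838   25.111    0.       0.89 ]
 [   8.7    413.866 -449.725   24.905    0.       0.89 ]
 [   8.8    413.827 -449.703   24.793    0.       0.89 ]
 [   8.9    413.807 -449.713   24.75     0.       0.89 ]
 [   9.     413.799 -449.704   24.715   -0.       0.89 ]
 [   9.1    413.803 -449.676   24.669   -0.       0.89 ]
 [   9.2    413.793 -449.693   24.703   -0.       0.89 ]
 [   9.3    413.794 -449.718   24.702   -0.       0.89 ]
 [   9.4    413.782 -449.728   24.721   -0.       0.89 ]]
[ 8.97500000e+00  4.13825258e+02 -4.49747632e+02  2.48320149e+01
  5.55816872e-05  8.89858537e-01]
t 9.45 pos [ 413.8  -449.72   24.72] rot [-3.1416 -0.      0.8898]
bar rel pin -71.64 2.72 bar rel orig clip back (fwd,left) -19.42 -0.24 rel yaw to stand -0.0672
F tool [ 0.25 -0.06  0.88] M [-0.022  0.029  0.049]
```

Emit:
carry_out(
  moves=[
    [[0, 0, 0], [0.5, -0.03, 0.15], 0],
    [[0, 0, 0], [0, 0, 0], 0],
    [[0, 0, 0], [0, 0, 0], 0],
    [[0, 0, 0], [0, 0, 0], 0],
    [[0, 0, 0], [0.3, 0, 0], 0],
    [[0, 0, 0], [0.3, 0, 0], 0],
    [[0, 0, 0], [0.3, 0, 0], 0],
    [[0, 0, 0], [0, 0, 0], 0],
  ],
)

```text
clock: 10.45
eef_pos: [422.5, -438.5, 23.2]
tool_rot: [-3.142, 0.0, 0.89]
ft_force: [-0.1, -0.0, -2.0]
finger_gap: 19.5
grasp_force: 30.0
```

```bash
cat >> st.py <<'E'
c=camera('scene');m=masks(c['image'])['brass'];w=np.zeros_like(m);w[285:315,235:275]=1;y,x=np.where(m&w);print('scene brass',len(x),x.mean().round(2),y.mean().round(2),x.min(),x.max(),y.min(),y.max())
E
python3 st.py
```

```text
t 10.45 pos [ 422.55 -438.46   23.23] rot [-3.1416  0.      0.8902]
bar rel pin -57.39 2.09 bar rel orig clip back (fwd,left) -5.16 0.09 rel yaw to stand -0.0668
F tool [-0.06 -0.04  1.99] M [-0.04   0.001 -0.006]
scene brass 54 257.06 301.56 250 262 294 307
```

Emit:
carry_out(
  moves=[
    [[0, 0, 0], [0.4, 0, 0], 0],
    [[0, 0, 0], [0.2, 0, 0], 0],
    [[0, 0, -0.0067], [0.2, 0.077, 0], 0],
    [[0, 0, -0.0067], [0.2, 0.078, 0], 0],
    [[0, 0, -0.0067], [0.2, 0.08, 0], 0],
    [[0, 0, -0.0067], [0.2, 0.082, 0], 0],
    [[0, 0, -0.0067], [0.2, 0.083, 0], 0],
    [[0, 0, 0], [0, 0, 0], 0],
  ],
)

```text
clock: 11.5
eef_pos: [435.6, -428.5, 23.2]
tool_rot: [-3.142, -0.0, 0.924]
ft_force: [-0.4, 0.7, -1.3]
finger_gap: 19.6
grasp_force: 30.0
```

```bash
python3 st.py
```

```text
t 11.5 pos [ 435.62 -428.5    23.22] rot [-3.1416e+00 -1.0000e-04  9.2360e-01]
bar rel pin -41.53 0.58 bar rel orig clip back (fwd,left) 10.76 -0.36 rel yaw to stand -0.0334
F tool [ 0.33 -0.76  1.33] M [-0.091 -0.02  -0.045]
scene brass 28 260.64 291.04 258 263 288 298
```

Emit:
carry_out(
  moves=[
    [[0, 0, -0.0067], [0.13, 0.077, 0], 0],
    [[0, 0, -0.0067], [0.13, 0.078, 0], 0],
    [[0, 0, -0.0067], [0.13, 0.079, 0], 0],
    [[0, 0, -0.0067], [0.13, 0.08, 0], 0],
    [[0, 0, -0.0067], [0.13, 0.081, 0], 0],
    [[0, 0, 0], [0, 0, 0], 0],
    [[0, 0, 0], [0, 0, 0], 0],
    [[0, 0, 0], [0, 0, 0], 0],
  ],
)

```text
clock: 12.55
eef_pos: [442.5, -425.7, 23.2]
tool_rot: [-3.142, -0.0, 0.957]
ft_force: [-0.2, 0.2, -2.5]
finger_gap: 19.7
grasp_force: 30.0
```

```bash
python3 st.py
```

```text
t 12.55 pos [ 442.48 -425.74   23.23] rot [-3.1416 -0.      0.9566]
bar rel pin -35.26 -0.04 bar rel orig clip back (fwd,left) 17.06 -0.55 rel yaw to stand -0.0004
F tool [ 0.07 -0.27  2.49] M [-0.025  0.04   0.069]
scene brass 21 261.86 288.19 260 263 285 294
```

Emit:
carry_out(
  moves=[
    [[0, 0, 0], [0.1, 0, 0], 0],
    [[0, 0, 0], [0.1, 0, 0], 0],
    [[0, 0, 0], [0.1, 0, 0], 0],
    [[0, 0, 0], [0.1, 0, 0], 0],
    [[0, 0, 0], [0.1, 0, 0], 0],
    [[0, 0, 0], [0, 0, 0], 0],
  ],
)

```text
clock: 13.35
eef_pos: [444.8, -422.9, 23.6]
tool_rot: [3.141, 0.002, 0.957]
ft_force: [-5.3, -6.1, -1.0]
finger_gap: 19.6
grasp_force: 30.0
```

```bash
python3 st.py
```

```text
t 13.35 pos [ 444.83 -422.89   23.56] rot [3.1407e+00 2.2000e-03 9.5680e-01]
bar rel pin -31.53 -0.29 bar rel orig clip back (fwd,left) 20.8 -0.55 rel yaw to stand -0.0002
F tool [-8.04 -0.8   1.05] M [-0.018 -1.153 -0.143]
scene brass 16 262.06 287.44 260 263 285 292
```

Contact came at about 16 mm short of home, as expected, at 8 N with a compliance of about 6 N/mm. I'll continue in small steps.

Emit:
carry_out(
  moves=[
    [[0, 0, 0], [0.1, 0, 0], 0],
    [[0, 0, 0], [0.1, 0, 0], 0],
    [[0, 0, 0], [0.05, 0, 0], 0],
  ],
)

```text
clock: 13.78
eef_pos: [445.8, -422.2, 24.0]
tool_rot: [3.14, 0.004, 0.957]
ft_force: [-8.5, -12.0, -0.9]
finger_gap: 19.4
grasp_force: 30.0
```

```bash
python3 st.py
```

```text
t 13.775 pos [ 445.78 -422.16   23.96] rot [3.1395 0.0043 0.9566]
bar rel pin -30.34 -0.64 bar rel orig clip back (fwd,left) 22.01 -0.83 rel yaw to stand -0.0004
F tool [-1.471e+01  1.000e-02  9.600e-01] M [ 0.085 -2.066 -0.163]
scene brass 12 262.25 287.25 261 263 285 291
```

Emit:
carry_out(
  moves=[
    [[0, 0, 0], [0, 0, 0], 0],
    [[0, 0, 0], [0, 0, 0], 0],
    [[0, 0, 0], [0, 0, 0], 0],
    [[0, 0, 0], [0, 0, 0], 0],
  ],
)

```text
clock: 14.32
eef_pos: [445.9, -421.9, 23.9]
tool_rot: [3.14, 0.004, 0.957]
ft_force: [-7.7, -10.0, 0.2]
finger_gap: 19.6
grasp_force: 30.0
```

```bash
python3 st.py; python3 - <<'E'
from h import *
c=camera('scene');cv2.imwrite('pics/s2.png',cv2.resize(c['image'][245:345,190:320],None,fx=6,fy=6,interpolation=cv2.INTER_CUBIC)[:,:,::-1])
E
```

```text
t 14.325 pos [ 445.91 -421.86   23.89] rot [3.1397 0.0036 0.9565]
bar rel pin -30.03 -0.58 bar rel orig clip back (fwd,left) 22.31 -0.75 rel yaw to stand -0.0005
F tool [-12.63  -0.57  -0.2 ] M [ 0.104 -1.712 -0.15 ]
scene brass 13 262.38 287.08 261 264 285 291
```

Emit:
carry_out(
  moves=[
    [[0, 0, 0], [0.05, 0, 0], 0],
    [[0, 0, 0], [0, 0, 0], 0],
    [[0, 0, 0], [0.03, 0, 0], 0],
    [[0, 0, 0], [0, 0, 0], 0],
  ],
)

```text
clock: 14.92
eef_pos: [446.4, -421.0, 23.8]
tool_rot: [3.14, 0.003, 0.957]
ft_force: [-7.1, -8.1, -0.0]
finger_gap: 19.5
grasp_force: 30.0
```

```bash
python3 st.py
```

```text
t 14.925 pos [ 446.42 -420.98   23.81] rot [3.14   0.0033 0.9566]
bar rel pin -29.03 -0.5 bar rel orig clip back (fwd,left) 23.31 -0.6 rel yaw to stand -0.0004
F tool [-10.7   -1.15   0.05] M [ 0.069 -1.624 -0.086]
scene brass 8 262.88 286.88 262 264 285 291
```

Moving on, and the force is falling (10.7 N).

Emit:
carry_out(
  moves=[
    [[0, 0, 0], [0.06, 0, 0], 0],
    [[0, 0, 0], [0.06, 0, 0], 0],
    [[0, 0, 0], [0.06, 0, 0], 0],
    [[0, 0, 0], [0, 0, 0], 0],
  ],
)

```text
clock: 15.48
eef_pos: [447.8, -418.5, 23.5]
tool_rot: [3.141, 0.002, 0.957]
ft_force: [-4.2, -5.8, -0.2]
finger_gap: 19.5
grasp_force: 30.0
```

```bash
python3 st.py
```

```text
t 15.475 pos [ 447.81 -418.54   23.53] rot [3.1409e+00 1.7000e-03 9.5670e-01]
bar rel pin -26.26 -0.23 bar rel orig clip back (fwd,left) 26.05 -0.15 rel yaw to stand -0.0003
F tool [-7.15 -0.14  0.24] M [ 0.072 -0.9   -0.137]
scene brass 4 263.25 285.75 263 264 285 287
```

Emit:
carry_out(
  moves=[
    [[0, 0, 0], [0.06, 0, 0], 0],
    [[0, 0, 0], [0.06, 0, 0], 0],
    [[0, 0, 0], [0.06, 0, 0], 0],
    [[0, 0, 0], [0.06, 0, 0], 0],
    [[0, 0, 0], [0.06, 0, 0], 0],
    [[0, 0, 0], [0, 0, 0], 0],
  ],
)

```text
clock: 16.27
eef_pos: [450.2, -414.6, 23.1]
tool_rot: [-3.141, -0.001, 0.957]
ft_force: [-0.7, -1.1, -0.4]
finger_gap: 19.5
grasp_force: 30.0
```

```bash
python3 st.py
```

```text
t 16.275 pos [ 450.2  -414.62   23.12] rot [-3.1412e+00 -5.0000e-04  9.5690e-01]
bar rel pin -21.72 0.08 bar rel orig clip back (fwd,left) 30.56 0.47 rel yaw to stand -0.0001
F tool [-1.35  0.07  0.44] M [ 0.077 -0.05  -0.063]
scene brass 3 262.67 286.33 262 263 285 288
```

The force has dropped, so the clip has sprung free of the bar. Now follow up to its back.

Emit:
carry_out(
  moves=[
    [[0, 0, 0], [0.1, 0, 0], 0],
    [[0, 0, 0], [0.1, 0, 0], 0],
    [[0, 0, 0], [0.1, 0, 0], 0],
    [[0, 0, 0], [0.1, 0, 0], 0],
    [[0, 0, 0], [0.05, 0, 0], 0],
    [[0, 0, 0], [0, 0, 0], 0],
  ],
)

```text
clock: 17.08
eef_pos: [452.7, -411.3, 23.2]
tool_rot: [3.141, -0.0, 0.957]
ft_force: [-0.1, -1.1, -1.3]
finger_gap: 19.5
grasp_force: 30.0
```

```bash
python3 st.py
```

```text
t 17.075 pos [ 452.71 -411.31   23.24] rot [ 3.1415 -0.      0.9568]
bar rel pin -17.56 -0.07 bar rel orig clip back (fwd,left) 34.72 0.59 rel yaw to stand -0.0002
F tool [-0.92  0.52  1.29] M [-0.051  0.001  0.014]
scene brass 4 262.5 285.5 262 263 285 286
```

Emit:
carry_out(
  moves=[
    [[0, 0, 0], [0.05, 0, 0], 0],
    [[0, 0, 0], [0.05, 0, 0], 0],
    [[0, 0, 0], [0.05, 0, 0], 0],
    [[0, 0, 0], [0.05, 0, 0], 0],
    [[0, 0, 0], [0, 0, 0], 0],
  ],
)

```text
clock: 17.75
eef_pos: [453.6, -410.0, 23.3]
tool_rot: [3.142, 0.001, 0.957]
ft_force: [-2.0, -1.4, -0.8]
finger_gap: 19.7
grasp_force: 30.0
```

```bash
python3 st.py
```

```text
t 17.75 pos [ 453.63 -409.97   23.25] rot [3.1415e+00 5.0000e-04 9.5680e-01]
bar rel pin -15.93 -0.05 bar rel orig clip back (fwd,left) 36.35 0.73 rel yaw to stand -0.0002
F tool [-2.3  -0.84  0.85] M [ 0.083 -0.465 -0.067]
scene brass 2 262.5 285.0 262 263 285 285
```

Emit:
carry_out(
  moves=[
    [[0, 0, 0], [0.05, 0, 0], 0],
    [[0, 0, 0], [0.04, 0, 0], 0],
    [[0, 0, 0], [0.03, 0, 0], 0],
    [[0, 0, 0], [0, 0, 0], 0],
  ],
)

```text
clock: 18.3
eef_pos: [453.9, -409.9, 23.4]
tool_rot: [3.141, 0.002, 0.957]
ft_force: [-5.8, -7.3, -2.0]
finger_gap: 19.7
grasp_force: 30.0
```

```bash
python3 st.py
```

```text
t 18.3 pos [ 453.93 -409.85   23.42] rot [3.141e+00 1.900e-03 9.567e-01]
bar rel pin -15.64 -0.23 bar rel orig clip back (fwd,left) 36.65 0.57 rel yaw to stand -0.0003
F tool [-9.32 -0.53  2.02] M [ 0.049 -1.394 -0.07 ]
scene brass 1 263.0 285.0 263 263 285 285
```

Blocked hard at home, as it should be. I'll press a little more (about 12 N) and hold for around 0.9 s.

Emit:
carry_out(
  moves=[
    [[0, 0, 0], [0.04, 0, 0], 0],
    [[0, 0, 0], [0, 0, 0], 0],
    [[0, 0, 0], [0, 0, 0], 0],
    [[0, 0, 0], [0, 0, 0], 0],
    [[0, 0, 0], [0, 0, 0], 0],
    [[0, 0, 0], [0, 0, 0], 0],
    [[0, 0, 0], [0, 0, 0], 0],
    [[0, 0, 0], [0, 0, 0], 0],
  ],
)

```text
clock: 19.35
eef_pos: [454.0, -409.8, 23.5]
tool_rot: [3.141, 0.002, 0.957]
ft_force: [-6.4, -7.7, -1.6]
finger_gap: 19.5
grasp_force: 30.0
```

```bash
python3 st.py
```

```text
t 19.35 pos [ 453.99 -409.81   23.47] rot [3.1408e+00 2.3000e-03 9.5660e-01]
bar rel pin -15.55 -0.26 bar rel orig clip back (fwd,left) 36.74 0.54 rel yaw to stand -0.0004
F tool [-9.96 -0.8   1.57] M [ 0.089 -1.552 -0.063]
scene brass 1 263.0 285.0 263 263 285 285
```

Pressed at about 10 N for over a second. Now withdraw straight back, then lift.

Emit:
carry_out(
  moves=[
    [[0, 0, 0], [-0.2, 0, 0], 0],
    [[0, 0, 0], [-0.3, 0, 0], 0],
    [[0, 0, 0], [-0.5, 0, 0], 0],
    [[0, 0, 0], [-0.5, 0, 0], 0],
    [[0, 0, 0], [-1, 0, 0], 0],
    [[0, 0, 0], [-1.5, 0, 0], 0],
    [[0, 0, 0], [-1.5, 0, -1.5], 0],
    [[0, 0, 0], [0, 0, -2.5], 0],
  ],
)

```text
clock: 20.4
eef_pos: [421.8, -454.7, 64.1]
tool_rot: [-3.141, -0.0, 0.955]
ft_force: [0.9, 0.0, -1.0]
finger_gap: 19.8
grasp_force: 30.0
```

```bash
python3 st.py; python3 - <<'E'
from h import *
import pickle
s=observe();r=R.from_euler('xyz',s['tool_rot'])
c=camera('wrist');pickle.dump((s,c),open('w7.pkl','wb'))
m=masks(c['image'])['brass'];m[220:]=0;y,x=np.where(m);print('wrist brass',len(x),x.min() if len(x) else 0)
# grip point in hand: fork pose check
print('bar front rows', [int(v) for v in np.where(np.abs(np.diff(c['image'][:60,300].astype(int).sum(1)))>60)[0]])
E
```

```text
t 20.4 pos [ 421.76 -454.75   64.06] rot [-3.1411e+00 -1.0000e-04  9.5500e-01]
bar rel pin -70.9 0.01 bar rel orig clip back (fwd,left) -18.51 -2.89 rel yaw to stand -0.002
F tool [0.57 0.72 0.99] M [-0.036  0.013  0.004]
scene brass 36 258.47 286.64 253 264 285 288
wrist brass 11965 0
bar front rows [46, 47, 48, 49]
```

Emit:
carry_out(
  moves=[
    [[0, 0, 0], [1.7, 2.6, 0], 0],
    [[0, 0, 0], [1.7, 2.6, 0], 0],
    [[0, 0, 0], [1.7, 2.6, 0], 0],
    [[0, 0, 0], [1.7, 2.6, 0], 0],
    [[0, 0, 0.037], [1.7, 2.55, 0], 0],
    [[0, 0, 0], [0, 0, 0], 0],
    [[0, 0, 0], [0, 0, 0], 0],
    [[0, 0, 0], [0, 0, 0], 0],
  ],
)

```text
clock: 21.5
eef_pos: [577.0, -458.9, 63.3]
tool_rot: [-3.141, 0.0, 0.919]
ft_force: [0.5, 0.1, -1.4]
finger_gap: 19.4
grasp_force: 30.0
```

```bash
python3 - <<'E'
from h import *
for i in range(10): camera('top')
s=observe();print(s['clock'],s['eef_pos'].round(2),s['tool_rot'].round(4),s['ft_force'])
r=R.from_euler('xyz',s['tool_rot']);print('need tool shift mm',r.inv().apply(np.array([576.9,-460.0,63])-s['eef_pos']).round(2))
c=camera('wrist');d=camera('scene')
a=cv2.resize(c['image'][:240,:420],(700,400));b=cv2.resize(d['image'][250:330,200:340],None,fx=2.4,fy=2.4,interpolation=cv2.INTER_CUBIC)
o=np.zeros((595,700,3),np.uint8);o[:400]=a;o[400:400+b.shape[0],:b.shape[1]]=b
z=cv2.resize(c['image'][0:130,0:160],None,fx=1.5,fy=1.5,interpolation=cv2.INTER_CUBIC);o[400:595,340:340+z.shape[1]]=z
cv2.imwrite('pics/f.png',o[:,:,::-1])
E
```

```text
22.0 [ 577.85 -458.49   63.25] [ 3.1416 -0.      0.9198] [ 0.17241452  0.48824924 -2.36221227]
need tool shift mm [-1.78  0.16  0.25]
```

View pics/f.png

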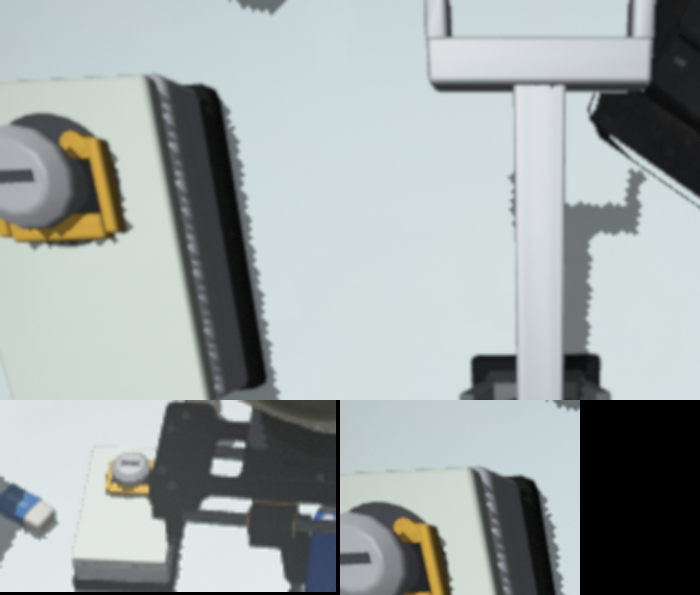

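The picture shows the clip seated round the neck, with the pin head at (20,170) and the jaws closed past it. The fork is unchanged in the hand. Now lower it into the rest.

Emit:
carry_out(
  moves=[
    [[0, 0, 0.002], [-0.17, 0.02, 1.5], 0],
    [[0, 0, 0], [0, 0, 1.5], 0],
    [[0, 0, 0], [0, 0, 0.8], 0],
    [[0, 0, 0], [0, 0, 0.5], 0],
    [[0, 0, 0], [0, 0, 0], 0],
    [[0, 0, 0], [0, 0, 0], 0],
    [[0, 0, 0], [0, 0, 0], 0],
    [[0, 0, 0], [0, 0, 0], 0],
  ],
)

```text
clock: 23.1
eef_pos: [577.0, -460.1, 20.5]
tool_rot: [3.141, 0.0, 0.918]
ft_force: [0.4, -0.4, -1.4]
finger_gap: 19.6
grasp_force: 30.0
```

Emit:
carry_out(
  moves=[
    [[0, 0, 0], [0, 0, 0.3], 0],
    [[0, 0, 0], [0, 0, 0.2], 0],
    [[0, 0, 0], [0, 0, 0.15], 0],
    [[0, 0, 0], [0, 0, 0], 0],
    [[0, 0, 0], [0, 0, 0], 0],
    [[0, 0, 0], [0, 0, 0], 0],
  ],
)

```text
clock: 23.85
eef_pos: [577.0, -460.0, 13.7]
tool_rot: [3.141, 0.0, 0.918]
ft_force: [0.2, -0.5, -1.3]
finger_gap: 19.8
grasp_force: 30.0
```

Emit:
carry_out(
  moves=[
    [[0, 0, 0], [0, 0, 0.06], 0],
    [[0, 0, 0], [0, 0, 0], 0],
    [[0, 0, 0], [0, 0, 0], 0],
    [[0, 0, 0], [0, 0, 0], 0.28],
    [[0, 0, 0], [0, 0, 0], 0.35],
    [[0, 0, 0], [0, 0, 0], 0.5],
    [[0, 0, 0], [0, 0, 0], 0.8],
    [[0, 0, 0], [0, 0, 0], 0.8],
  ],
)

```text
clock: 24.85
eef_pos: [577.0, -460.0, 13.1]
tool_rot: [3.142, 0.0, 0.918]
ft_force: [-0.3, 0.6, 0.9]
finger_gap: 58.7
grasp_force: 0.0
```

Emit:
carry_out(
  moves=[
    [[0, 0, 0], [0, 0, 0], 0.8],
    [[0, 0, 0], [0, 0, 0], 0.8],
    [[0, 0, 0], [0, 0, -2], 0.8],
    [[0, 0, 0], [0, 0, -4], 0.8],
    [[0, 0, 0], [0, 0, -5], 0.8],
    [[0, 0, 0], [-2, 0, -5], 0.8],
    [[0, 0, 0], [0, 0, 0], 0.8],
    [[0, 0, 0], [0, 0, 0], 0.8],
  ],
)

```text
clock: 25.85
eef_pos: [564.7, -475.6, 173.2]
tool_rot: [-3.141, -0.0, 0.918]
ft_force: [-0.4, 0.6, -0.8]
finger_gap: 70.5
grasp_force: 0.0
```

```bash
python3 - <<'E'
from h import *
import pickle
for i in range(12): camera('top')
s=observe();c=camera('wrist');im=c['image'];m=masks(im);print(s['clock'],s['eef_pos'].round(1),s['finger_gap'],s['ft_force'].round(1))
w=np.zeros((480,640),bool);w[150:330,270:380]=1
b=biggest(m['blue']&w);y,x=np.where(b);pts=ray(c,np.c_[x,y],42,s)[:,:2]
ctr=pts.mean(0);u=np.linalg.svd(pts-ctr)[2][0];u*=np.sign(u[0]);pr=(pts-ctr)@u
print('handle front',ctr+u*pr.max(),'yaw',np.arctan2(u[1],u[0]))
B=m['brass'];B[250:]=0;B[:,300:]=0;y,x=np.where(B);print('clip',len(x));q=ray(c,np.c_[x,y],41,s)[:,:2]-[522.5,-313]
uu=np.array([np.cos(.957),np.sin(.957)]);n=np.array([-uu[1],uu[0]]);k=np.abs(q).max(1)<40;print((q[k]@uu).min(),(q[k]@uu).max(),(q[k]@n).min(),(q[k]@n).max())
# compare top images before/after
a=cv2.imread('pics/top1.png')[:,:,::-1].astype(int);t=camera('top')['image'].astype(int);D=np.abs(a-t).sum(2)>90
for nm,(u0,v0) in dict(cream=(306,193),glue=(280,236),eraser=(292,322),handle=(402,262),head=(348,222)).items(): print(nm,D[v0-16:v0+17,u0-16:u0+17].sum())
E
```

```text
26.45 [ 564.9 -475.8  173.1] 70.40566547112255 [0.3 0.1 0.5]
handle front [ 593.55380161 -439.21331544] yaw 0.9233103428551738
clip 3078
-15.972668394936463 11.347227016403307 -16.752969762016512 15.844922913326918
cream 0
glue 0
eraser 593
handle 864
head 12
```

```bash
python3 -c "
from bench import *
print(close_job())"
```

```text
the job is handed in; nothing more can be done
None
```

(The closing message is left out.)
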